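# Re-seat a test bar in a ratchet clamp

### The job

The black test bar in the ratchet clamp was clamped short of the end stop. Press the clamp's two release keys down together with your two fingertips and keep both down until the crosshead has risen fully; then let go, gently push the bar along its channel by its overhanging end until it butts against the stop, and press the crosshead down again until it holds the bar. The bar is only pushed, never lifted or tipped out of its channel, and the other things on the bench stay where they lie.

Things in the scene. Friction and masses are not known exactly. Their poses are not given: they have to be found in the camera images.
- jig: Ratchet clamp, fixed: grey base plate 140 x 140 x 6 mm (x -84..56, y -80..60 mm of its frame) with a steel bed at x -2..36, bed top at z 20 mm. Origin on the worktop under the clamp; x points away from the release keys (to the back), y to the left seen from the keys, z up; only turned about z. A guide column, 12 mm thick, stands at x 43, y 0 mm, top at z 96 mm.
- key_left (a joint): Left (+y) release key, rad: 0 = up (at rest), 0.19 = fully down. Sprung; it takes about 1.5 N on the pad to start it and 3 N to hold it down. Its pawl is clear of the rack from about 0.12 on.
- key_right (a joint): Right (-y) release key, the same. Either pawl alone holds the crosshead down, so both keys must be down at once; a key let go while the crosshead is still rising catches it at the next tooth.
- key_left_pad (a point): Centre of the top of the left key's black ribbed pad, 30 mm (clamp's x) by 24 mm (y), at x -64, y 29, z 24 mm of the clamp's frame when up; it tips about a pivot 44 mm behind and sinks about 8 mm here. Pads are 58 mm apart centre to centre, clear gap between them 34 mm. Behind them pawls stand up to z 49 mm at x -24..-14; the crosshead begins at x -14 mm.
- key_right_pad (a point): The same point of the right key, at y -29 mm.
- clamp (a joint): How far the crosshead is pressed down, m: 0 fully up, 0.025 fully down. A damped spring lifts it in 1 to 2 s when both keys are held down. Pressed down by hand it ratchets and stays at 0.004, 0.009, 0.014, 0.019 or 0.024 (rising back to the next tooth). Only at 0.019 and 0.024 does its sprung foot bear on the bar. Pressing it fully down takes 10 to 20 N.
- clamp_top (a point): Centre of the flat top of the round black press cap (33 mm across) on the crosshead, at x 15, y 0 mm of the clamp's frame; z 91 mm when fully up, 66 mm when fully down. The crosshead, an aluminium plate, covers x -14..46, y -40..40 mm and lies 8 to 20 mm below this point.
- stop_face (a point): Centre of the end stop's face, at x 17, y -65, z 24 mm of the clamp's frame. The stop stands across the right (-y) end of the bar's channel, z 20 to 33 mm. The channel runs along the clamp's y at x 17 mm, on the bed, between two low rails (22.5 mm apart, y -62..50, tops at z 24.5 mm).
- presser: Sprung rubber-faced foot under the crosshead, 22 x 30 mm, over the channel at y 0 of the clamp; origin in the centre of its lower face, which bears on the bar.
- test_bar: Black moulded test bar, 20 x 150 x 8 mm, lying in the clamp's channel; origin at the centre of its underside, y axis along its length and (but for a little play) along the clamp's y. At the start it is clamped with a gap of 12 to 30 mm between its right end and the stop; against the stop its origin is at y 10 mm of the clamp's frame.
- bar_end (a point): Middle of the bar's left end face, 4 mm above its underside (24 mm above the worktop). Bed and base plate end at y 60 mm of the clamp's frame, so this end hangs free beyond them (25 mm when home), with 20 mm of air under it and clear worktop around.
- spare_bar: Bystander: white test bar, 20 x 150 x 12 mm, on the worktop to the right of the clamp.
- marker: Bystander: marker pen, 17 x 135 mm, lying to the left of the keys, nearer the robot than the bar's end.
- hex_key: Bystander: bent hex key, 30 x 92 x 4 mm, lying behind the clamp.
- calliper: Bystander: steel calliper, 71 x 200 x 12 mm, on the worktop to the right.
- timer: Bystander: bench timer, 62 x 62 x 19 mm, at the right.
- level: Bystander: small spirit level, 18 x 100 x 24 mm, at the left.

How it is judged (in metres and radians):
On the way, in this order (a step that is already met when the one before it is completed fails the run):
1. both release keys are held down together while the crosshead rises and reaches the top (value of joint each of key_left, key_right above 0.1 rad and value of joint clamp below 0.003 m), for 0.1 s.
2. the bar butts against the stop, with the crosshead still up (y of test_bar in the frame of jig below 0.0125 m and value of joint clamp below 0.006 m), for 0.1 s.
At the end, for the whole second after the job is handed in: The bar lies flat in its channel within 3 mm of the stop, the crosshead has been pressed down and is held there by its ratchet (joint clamp above 0.0175) with its foot pressing on the bar by more than 1 N, both keys are up again, and nothing moves (y of test_bar in the frame of jig between 0.007 and 0.013 m and z of test_bar in the frame of jig between 0.018 and 0.0225 m and angle between test_bar's own z axis and vertical below 0.05 rad and angle between the y axis of test_bar and the y axis of jig, either way round below 0.06 rad and value of joint clamp above 0.0175 m and contact force between presser and test_bar above 1 N and value of joint each of key_left, key_right below 0.05 rad and linear speed of test_bar below 0.01 m/s); the robot touches nothing.
It fails at once if the test bar is lifted or tipped out of its channel (z of test_bar in the frame of jig above 0.027 m or angle between test_bar's own z axis and vertical above 0.25 rad).
It fails at once if the test bar is squeezed or rammed by the fingers with more than 45 N (contact force between the fingers and test_bar above 45 N).
It fails at once if another thing on the bench is lifted or shifted by more than 30 mm (distance of any of spare_bar, marker, hex_key, calliper, timer, level from where it was at the start of the episode above 0.03 m or height (world z) of any of spare_bar, marker, hex_key, calliper, timer, level above 0.015 m).
It also fails if it takes over 58 s, if anything falls off the work surface, if the arm or the gripper's body presses on something with over 40 N, if the wrist force passes 120 N, or if a joint passes its speed limit or range.

### The arm

A 7-joint arm with a two-finger parallel gripper is mounted at the origin on a cart in front of the work surface, level with it; the furniture and walls round the work are solid. World frame = base frame: x ahead of the robot, y to its left, z up, the work surface at z = 0. Lengths are in mm, angles in rad, forces in N, time in s.
With the tool pointing down it reaches from about 425 to 950 mm from the base axis. Payload 4.7 kg.
Tool frame: the origin (TCP) lies on the centre line of the jaws, within the pads' length; the fingertips stand 11 mm ahead of it and the grasp point (between the pads) lies 8 mm behind it; z points along the fingers, y is the direction in which the jaws open and shut (so a half turn about z gives the same grasp; the last joint's range is limited). The gripper opens to 87 mm and grips with 3 to 60 N. Pads are 19 mm wide; open, the fingers measure 117 mm over their backs; the gripper's body (75 mm by 190 mm) begins 51 mm behind the grasp point.
Start: joints at [-1.355, 0.469, -0.049, 1.532, 0.024, 1.141, -0.082], TCP at [163.551, 654.907, 198.073] pointing down, gripper open.
Joint ranges: [-2.59, 2.59], [-0.33, 1.99], [-1.39, 1.29], [0.1, 2.45], [-1.04, 4.18], [0.21, 1.99], [-2.66, 2.66]. Speed limits (rad/s): [2.57, 2.57, 3.14, 3.14, 3.14, 3.14, 3.14].

### API

Orientations are given as a rotation vector (axis times angle).
In Python, from cell import robot, optics gives the robot as it stands.
- The arm moves only by the tool drive_tool, never from a script. Its argument "deltas" is a list of rows, each a list of 6 numbers: the shift along the tool's x, y, z in cm, then the turn, a rotation vector about the tool's x, y, z in degrees. A call has 1 to 8 rows; each row is the pose to reach, as a shift and turn from the pose measured when the call began, along the tool's axes at that moment; what a row does not reach only later rows make up. A row lasts 1/10 s, in which the tool goes at most 50 mm and 8.59 degrees, less where a joint would pass 70% of its speed; a pose out of reach is approached as far as the arm can. A call with a gripper value outside its range is refused whole. "grip" is the finger opening in cm, from 0 to 8.7, set as the call begins (left out, the last holds). The fingers move at their own pace and stop on an object; the grip force is fixed at half the most. Time passes only in rows, so rows that repeat a pose let the fingers close. It gives the time, the measured TCP pose, the force and the opening at its end, in the units of the state.
- robot.sense(): the state, without advancing time (a new reading comes with each control period).
- optics.capture(name): name is "side" or "top"; returns the picture (480x640x3 uint8, blue, green, red); there is no depth.
- optics.camera_info(name): a dict with "intrinsics" (3x3 intrinsics, pixels), "k1" (the pictures are not rectified: a ray, as slopes to the right and down, at radius r is drawn at 1 + k1 r^2 times it, then the intrinsics apply), "T" (4x4, takes a point from camera to world coordinates). Camera axes: x right, y down, z forward; pixel columns grow to the right and rows downward; lengths in mm; the calibration is good to about 2 mm. A picture is of the moment at which its call begins. camera_info takes no time and is no camera call.
- robot.finish_job(): hands the job in, once; it reports no verdict.
The state is a dict: "clock": time; "qpos": joint angles; "qvel": joint speeds; "effort": joint torques, N m; "ee_pos": TCP position; "eef_rot": TCP orientation; "force": force on the tool from outside, world axes, zero at the start; "torque": the same for the moment, N m; "opening": finger opening in mm.
Only numpy, scipy, OpenCV 4.12 (cv2) and the standard library are available. Lean on these libraries where they do the work, as an engineer would, in place of code of your own. Each camera call takes 0.05 s, during which the arm holds its last target.

## Working session

There is one attempt and no reset: what is moved stays moved. The work goes in short steps, Python scripts to look and compute and a tool call to move; the robot and the scene stay as the last step left them, time stands still between calls to the robot, and variables do not carry over. Pictures are saved under pics/ and viewed, and the job is handed in when it is done.

Besides the shell and the picture viewer there is one more tool, called after "Call:" in YAML: its name, and indented under it one key for each argument. drive_tool: Moves the arm, as the interface text tells. Its arguments: {"type":"object","properties":{"deltas":{"type":"array"},"grip":{"type":"number"}},"required":["deltas"]}

```bash
mkdir -p pics; ls
python3 - <<'E'
from cell import robot, optics
import cv2
print(robot.sense())
for n in("side","top"):
    cv2.imwrite(f"pics/{n}0.png",optics.capture(n)); print(optics.camera_info(n))
E
```

```text
pics
{'clock': 0.0, 'qpos': array([-1.35487626,  0.46941315, -0.04855775,  1.53366054,  0.02411825,
        1.14099479, -0.08231626]), 'qvel': array([ 6.58456044e-04, -8.40314585e-04,  9.34487980e-04,  5.55034285e-04,
        7.95993284e-06,  3.13046686e-04,  3.29955589e-05]), 'effort': array([-4.65761459e-04, -5.07982242e+01, -8.10094038e-02, -2.36149889e+01,
       -6.14779489e-02,  3.83291510e-02,  1.79931180e-04]), 'ee_pos': array([163.47408372, 654.25765374, 197.03256954]), 'eef_rot': array([-3.83603861e-01, -3.11795307e+00,  2.96149966e-03]), 'force': array([ 0.50849566, -0.07480962,  0.11329385]), 'torque': array([ 0.01885091, -0.01117593, -0.00908558]), 'opening': 87.11428224889286}
{'intrinsics': array([[602.19949043,   0.        , 319.04876412],
       [  0.        , 602.19949043, 243.81744456],
       [  0.        ,   0.        ,   1.        ]]), 'k1': -0.07103439383295523, 'T': array([[ 9.90606939e-01, -7.55413516e-02,  1.13979811e-01,
         3.30917838e+02],
       [-1.35482774e-01, -6.55005998e-01,  7.43378477e-01,
        -1.18208841e+03],
       [ 1.85016448e-02, -7.51838178e-01, -6.59088039e-01,
         1.17448792e+03],
       [ 0.00000000e+00,  0.00000000e+00,  0.00000000e+00,
         1.00000000e+00]])}
{'intrinsics': array([[457.08455216,   0.        , 324.1946547 ],
       [  0.        , 457.08455216, 236.88728678],
       [  0.        ,   0.        ,   1.        ]]), 'k1': -0.04929640499039608, 'T': array([[-4.85718073e-02, -9.73307933e-01,  2.24304361e-01,
         2.66036258e+02],
       [-9.98819502e-01,  4.74701161e-02, -1.03048720e-02,
         6.65940017e+01],
       [-6.17940370e-04, -2.24540096e-01, -9.74464655e-01,
         1.28574817e+03],
       [ 0.00000000e+00,  0.00000000e+00,  0.00000000e+00,
         1.00000000e+00]])}
```

View pics/side0.png

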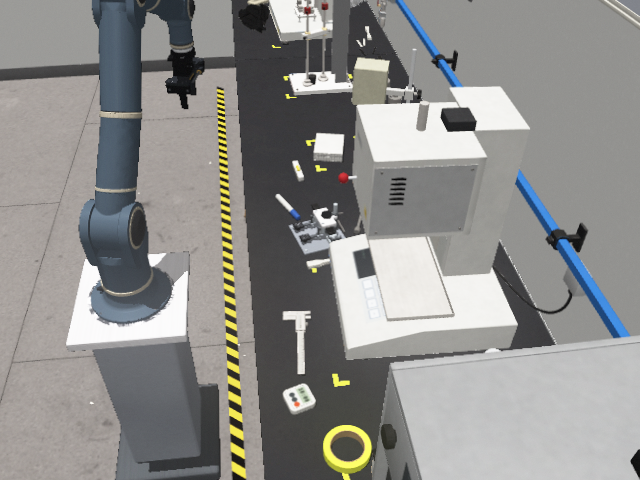

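View pics/top0.png

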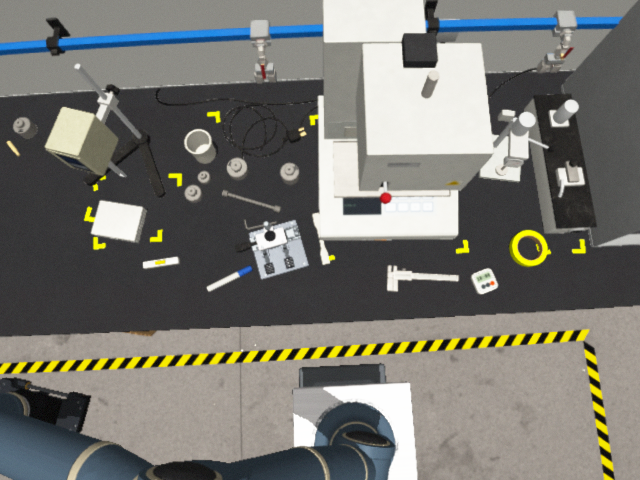

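Run:
```python
import cv2
a=cv2.imread("pics/top0.png")[205:290,200:340]; cv2.imwrite("pics/t0z.png",cv2.resize(a,None,fx=5.6,fy=5.6,interpolation=cv2.INTER_CUBIC))
a=cv2.imread("pics/side0.png")[185:275,265:365]; cv2.imwrite("pics/s0z.png",cv2.resize(a,None,fx=6.5,fy=6.5,interpolation=cv2.INTER_CUBIC))
```

```text
(no output)
```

View pics/t0z.png

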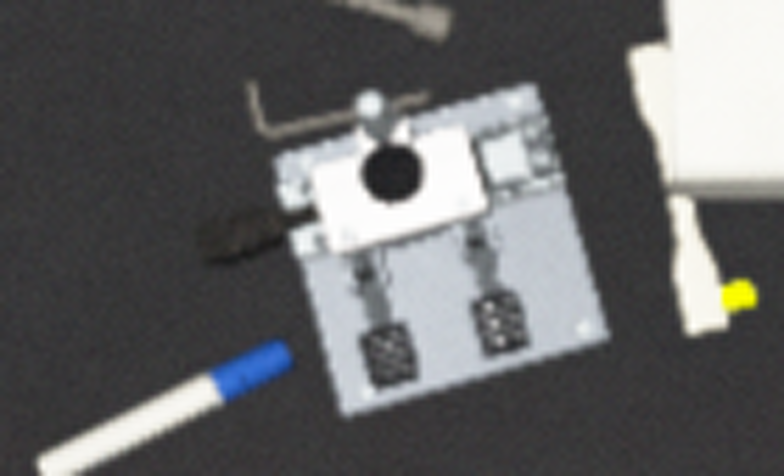

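View pics/s0z.png

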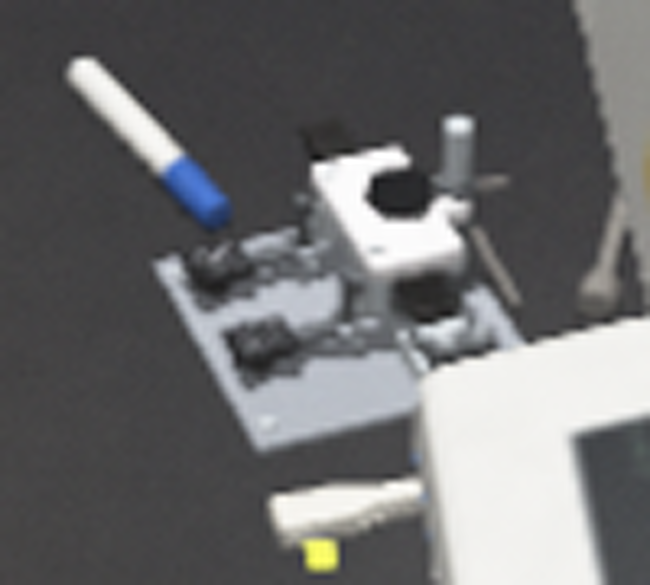

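```bash
cat > h.py <<'E'
import numpy as np, cv2
from cell import robot, optics
from scipy.optimize import least_squares
from scipy.spatial.transform import Rotation as R
CI={n:optics.camera_info(n) for n in("side","top")}
def proj(n,P):
    c=CI[n];T=c["T"];p=(np.atleast_2d(P)-T[:3,3])@T[:3,:3]
    s=p[:,:2]/p[:,2:]; r2=(s**2).sum(1,keepdims=True); s=s*(1+c["k1"]*r2)
    K=c["intrinsics"]; return s*[K[0,0],K[1,1]]+K[:2,2]
def ray(n,uv):
    c=CI[n];K=c["intrinsics"]
    s=cv2.undistortPoints(np.array([[uv]],float),K,np.array([c["k1"],0,0,0]))[0,0]
    return c["T"][:3,3],c["T"][:3,:3]@np.r_[s,1]
def onz(n,uv,z):
    o,d=ray(n,uv);return o+d*(z-o[2])/d[2]
def zt(U,V):return ((U+.5)/5.6-.5+200,(V+.5)/5.6-.5+205)
def zs(U,V):return ((U+.5)/6.5-.5+265,(V+.5)/6.5-.5+185)
def J2W(q,p):
    c,s=np.cos(q[2]),np.sin(q[2]);p=np.atleast_2d(p)
    return np.c_[q[0]+c*p[:,0]-s*p[:,1],q[1]+s*p[:,0]+c*p[:,1],p[:,2]]
E
python3 - <<'E'
from h import *
L=[("top",zt(343,415),(-84,60,6)),("top",zt(608,338),(-84,-80,6)),("top",zt(537,84),(56,-80,6)),("top",zt(273,155),(56,60,6)),
("top",zt(390,355),(-64,29,24)),("top",zt(500,322),(-64,-29,24)),("top",zt(392,172),(15,0,72)),
("side",zs(155,263),(-84,60,6)),("side",zs(262,450),(-84,-80,6)),("side",zs(217,268),(-64,29,24)),("side",zs(262,343),(-64,-29,24)),("side",zs(400,192),(15,0,72))]
def f(q):return np.concatenate([(proj(n,J2W(q,p))[0]-uv) for n,uv,p in L])
p0=onz("top",zt(392,172),70)
r=least_squares(f,[p0[0],p0[1],.2],x_scale=[10,10,.1],loss='soft_l1');print(r.x,r.fun.reshape(-1,2).round(2))
for nm in("top","side"):
  LL=[l for l in L if l[0]==nm]
  print(nm,least_squares(lambda q:np.concatenate([(proj(n,J2W(q,p))[0]-uv) for n,uv,p in LL]),r.x,x_scale=[10,10,.1]).x)
q=r.x
e=onz("top",zt(207,243),28);c,s=np.cos(q[2]),np.sin(q[2]);d=e[:2]-q[:2];print("barend",e,[c*d[0]+s*d[1],-s*d[0]+c*d[1]])
for p in[(-64,29,24),(-64,-29,24),(15,0,91),(17,112,24),(17,85,24)]:print(p,J2W(q,p))
for z in zip([(207,243)]):pass
m=[onz("top",zt(*u),8) for u in[(45,465),(285,353)]];print("marker",m)
E
```

```text
[5.45281006e+02 1.97829232e+02 2.43931446e-01] [[ 0.52 -0.28]
 [ 0.85 -0.66]
 [-0.04 -0.95]
 [ 0.46 -0.09]
 [ 0.11 -0.43]
 [ 0.44 -0.44]
 [ 0.33 -0.99]
 [-0.98 -0.59]
 [-1.25 -0.54]
 [-0.89 -1.33]
 [-1.   -1.13]
 [-0.67 -2.28]]
top [5.43841847e+02 1.98773147e+02 2.36193911e-01]
side [5.47594228e+02 1.91870381e+02 2.37864728e-01]
barend [535.56308528 301.14248947  28.        ] [np.float64(15.521940023789627), np.float64(102.60183539224764)]
(-64, 29, 24) [[476.1715979  210.51346351  24.        ]]
(-64, -29, 24) [[490.17973136 154.23049809  24.        ]]
(15, 0, 91) [[559.83694512 201.45202465  91.        ]]
(17, 112, 24) [[534.72754829 310.61941076  24.        ]]
(17, 85, 24) [[541.24857593 284.41871996  24.        ]]
marker [array([430.0593812 , 387.13484669,   8.        ]), array([481.16802904, 265.73158589,   8.        ])]
```

```bash
cat >> h.py <<'E'
Q=np.array([545.0,197.6,0.239])
def Rt(a): # tool down, tool y axis at world angle a
    y=np.array([np.cos(a),np.sin(a),0]);z=np.array([0,0,-1.]);return np.c_[np.cross(y,z),y,z]
def plan(jp,jang,tipz=None,z=None,abs_w=None):
    "delta to tool pose: jig xy, tool y angle in jig frame(deg), TCP z"
    s=robot.sense();R0=R.from_rotvec(s["eef_rot"]).as_matrix()
    w=J2W(Q,(jp[0],jp[1],(tipz+11) if tipz is not None else z))[0]
    d=R0.T@(w-s["ee_pos"])/10
    best=None
    for k in(0,180):
        rv=np.degrees(R.from_matrix(R0.T@Rt(Q[2]+np.radians(jang+k))).as_rotvec())
        if best is None or np.linalg.norm(rv)<np.linalg.norm(best):best=rv
    print("t",s["clock"],"delta",d.round(3),best.round(2),"F",s["force"].round(2),"open",s["opening"].round(2),"q7",s["qpos"].round(2))
    c,sn=np.cos(Q[2]),np.sin(Q[2]);e=s["ee_pos"]-[Q[0],Q[1],0]
    print("jig pose",np.round([c*e[0]+sn*e[1],-sn*e[0]+c*e[1],e[2]],2),"tooly in jig",np.degrees(np.arctan2(R0[1,1],R0[0,1])-Q[2]).round(2), "tilt",np.degrees(np.arccos(-R0[2,2])).round(2))
    print("toolaxes jig: x",np.round([c*R0[0,0]+sn*R0[1,0],-sn*R0[0,0]+c*R0[1,0],R0[2,0]],3),"y",np.round([c*R0[0,1]+sn*R0[1,1],-sn*R0[0,1]+c*R0[1,1],R0[2,1]],3))
E
python3 - <<'E'
from h import *
plan((-66,0),90,z=120)
for u in[(193,192),(204,177),(236,167),(289,172),(200,147)]:print(u,onz("top",u,30))
E
```

```text
Traceback (most recent call last):
  File "h.py", line 33, in plan
    print("t",s["clock"],"delta",d.round(3),best.round(2),"F",s["force"].round(2),"open",s["opening"].round(2),"q7",s["qpos"].round(2))
                                                                                         ^^^^^^^^^^^^^^^^^^
AttributeError: 'float' object has no attribute 'round'
```

```bash
sed -i 's/s\["opening"\].round(2)/round(s["opening"],2)/' h.py
python3 - <<'E'
from h import *
plan((-66,0),90,z=120)
for u in[(193,192),(204,177),(236,167),(289,172),(200,147)]:print(u,onz("top",u,30))
E
```

```text
t 0.1 delta [-42.243 -38.121   7.781] [-1.000e-01 -2.000e-02 -2.772e+01] F [ 0.25 -0.56  0.22] open 87.21 q7 [-1.35  0.47 -0.05  1.53  0.02  1.14 -0.08]
jig pose [-262.59  534.07  197.1 ] tooly in jig 62.28 tilt 0.1
toolaxes jig: x [-0.885  0.465 -0.   ] y [ 0.465  0.885 -0.002]
(193, 192) [706.97856137 426.66937312  30.        ]
(204, 177) [751.45798984 395.20640941  30.        ]
(236, 167) [777.69584795 301.35971114  30.        ]
(289, 172) [754.20876738 146.47435996  30.        ]
(200, 147) [846.80095667 408.55936677  30.        ]
```

Call:
drive_tool:
  deltas:
    - [-3.5,-3.2,0.4,0,0,-4]
    - [-7,-6.4,0.8,0,0,-8]
    - [-10.5,-9.5,1.2,0,0,-12]
    - [-14,-12.7,1.6,0,0,-16]
    - [-17.5,-15.9,2,0,0,-20]
    - [-21,-19,2.4,0,0,-24]
    - [-24.5,-22.2,2.8,0,0,-27.7]
    - [-28,-25.4,3.2,0,0,-27.7]
  grip: 4.3

```text
clock: 0.9
ee_pos: [374.2, 338.0, 165.2]
eef_rot: [0.376, -3.118, 0.003]
force: [1.0, -0.1, 0.5]
opening: 44.0
```

```bash
python3 -c "
from h import *
plan((-66,0),90,z=75)"
```

```text
t 0.9 delta [ -6.667 -17.679   9.048] [-0.1  -0.06  0.05] F [ 1.01 -0.1   0.47] open 43.96 q7 [-0.8   0.23 -0.02  1.97  0.01  0.95  0.98]
jig pose [-132.73  176.89  165.24] tooly in jig 90.05 tilt 0.11
toolaxes jig: x [-1.    -0.001  0.001] y [-0.001  1.    -0.002]
```

Call:
drive_tool:
  deltas:
    - [-1.3,-4,1,0,0,0]
    - [-2.7,-8,2.5,0,0,0]
    - [-4,-12,4.5,0,0,0]
    - [-5.4,-16,6,0,0,0]
    - [-6.4,-17.4,7.5,0,0,0]
    - [-6.7,-17.7,8.5,0,0,0]
    - [-6.7,-17.7,9,0,0,0]
    - [-6.7,-17.7,9,0,0,0]

```text
clock: 1.7
ee_pos: [479.9, 183.2, 74.8]
eef_rot: [0.379, -3.116, 0.002]
force: [0.3, 0.4, -0.2]
opening: 43.2
```

```bash
python3 -c "
from h import *
plan((-66,0),90,z=27)
for n in('side','top'):
  im=optics.capture(n); cv2.imwrite(f'pics/{n}1.png',im)
  a=im[205:290,200:340] if n=='top' else im[175:275,255:365]
  cv2.imwrite(f'pics/{n}1z.png',cv2.resize(a,None,fx=5.6,fy=5.6,interpolation=cv2.INTER_CUBIC))
"
```

```text
t 1.7 delta [-0.082 -0.133  4.783] [-0.07 -0.17  0.19] F [ 0.26  0.39 -0.22] open 43.15 q7 [-0.5   0.36  0.07  2.04 -0.04  0.75  1.4 ]
jig pose [-66.68   1.39  74.83] tooly in jig 90.19 tilt 0.18
toolaxes jig: x [-1.    -0.003  0.003] y [-0.003  1.    -0.001]
```

View pics/top1z.png

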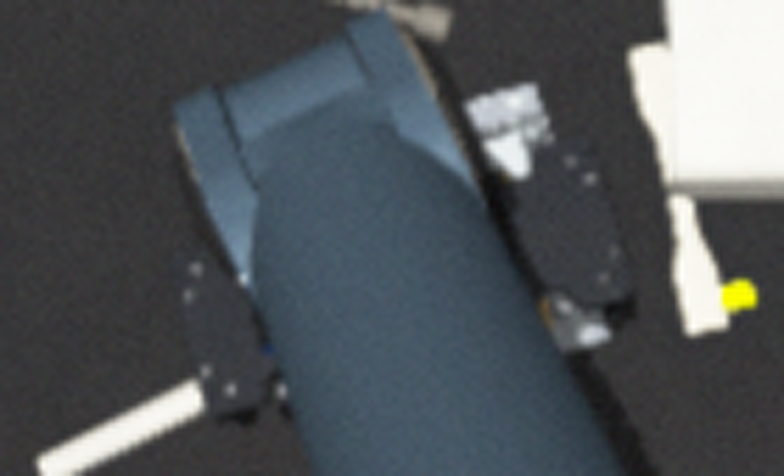

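View pics/side1z.png

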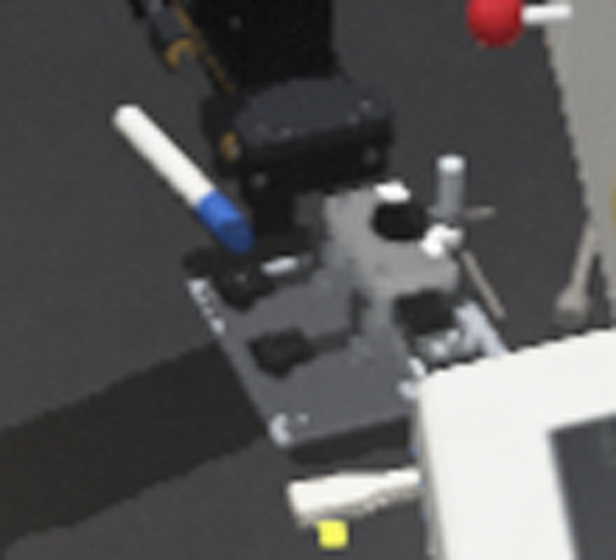

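```bash
python3 -c "
from h import *
for p in [(-66.7,30.4,64),(-66.7,-27.6,64),(-64,29,24),(-64,-29,24),(15,0,72)]:
  print(p,(proj('side',J2W(Q,p))[0]-[255,175]+.5)*5.6)
im=optics.capture('side')[165:265,265:335];im=cv2.convertScaleAbs(im,alpha=2.2,beta=0)
cv2.imwrite('pics/s2.png',cv2.resize(im,None,fx=6,fy=6,interpolation=cv2.INTER_CUBIC))
"
```

```text
(-66.7, 30.4, 64) [231.8582861  220.86385865]
(-66.7, -27.6, 64) [269.90653869 286.3401522 ]
(-64, 29, 24) [237.973069   279.74659156]
(-64, -29, 24) [275.60777022 345.61575288]
(15, 0, 72) [396.88431756 209.44564064]
```

View pics/s2.png

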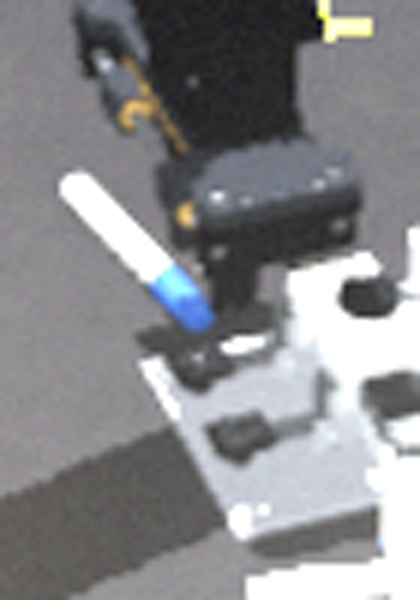

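```bash
python3 -c "
from h import *
for p in [(-104,-95,118),(-29,-95,118),(-104,95,118),(-104,0,118),(-66.7,-27.6,64),(-66.7,-27.6,118),(-76,-20,64),(-57,-20,64),(-66.7,30.4,64)]:
  print(p,(proj('side',J2W(Q,p))[0]-[265,165]+.5)*6)
im=optics.capture('side')[195:245,280:350];im=cv2.convertScaleAbs(im,alpha=3.,beta=0)
cv2.imwrite('pics/s3.png',cv2.resize(im,None,fx=11,fy=11,interpolation=cv2.INTER_CUBIC))
"
```

```text
(-104, -95, 118) [203.89300718 381.67053109]
(-29, -95, 118) [356.25357345 345.85573853]
(-104, 95, 118) [ 72.25287097 150.74704384]
(-104, 0, 118) [135.49546707 261.69916741]
(-66.7, -27.6, 64) [229.18557717 366.79302021]
(-66.7, -27.6, 118) [229.26893679 278.67441723]
(-76, -20, 64) [205.67883562 361.63104689]
(-57, -20, 64) [242.51140927 353.03069073]
(-66.7, 30.4, 64) [188.41959225 296.63984855]
```

View pics/s3.png

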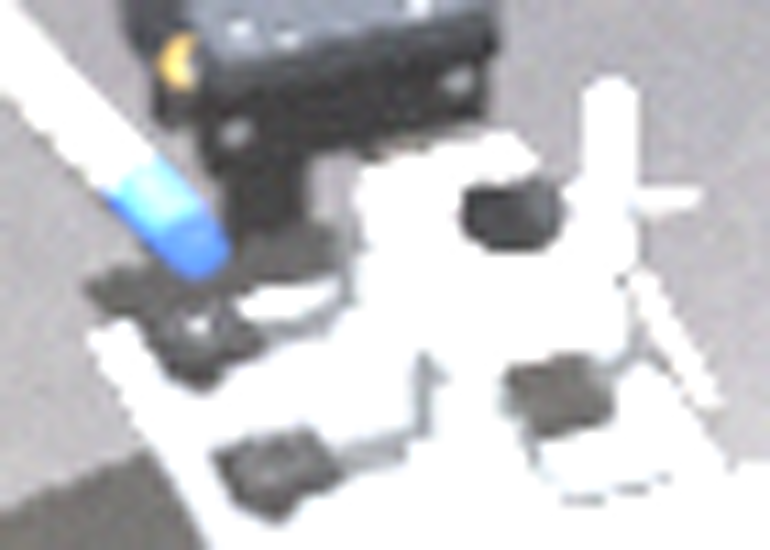

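```bash
cat >> h.py <<'E'
def tri(us,ut):
    (o1,d1),(o2,d2)=ray("side",us),ray("top",ut);d1=d1/np.linalg.norm(d1);d2=d2/np.linalg.norm(d2)
    A=np.c_[d1,-d2];t=np.linalg.lstsq(A,o2-o1,rcond=None)[0];a=o1+d1*t[0];b=o2+d2*t[1]
    return (a+b)/2,np.linalg.norm(a-b)
def W2J(w):
    c,s=np.cos(Q[2]),np.sin(Q[2]);e=np.array(w)-[Q[0],Q[1],0];return np.array([c*e[0]+s*e[1],-s*e[0]+c*e[1],e[2]])
E
python3 -c "
from h import *
im=cv2.imread('pics/top1.png');im=cv2.convertScaleAbs(im[200:290,220:325],alpha=3);cv2.imwrite('pics/t3.png',cv2.resize(im,None,fx=6.5,fy=6.5,interpolation=cv2.INTER_CUBIC))
for ut in [(307,260),(312,255),(293,235)]:
  w,e=tri((298.3,208),ut);print(ut,W2J(w),e)
  w,e=tri((324,202),ut);print(ut,W2J(w),e)
"
```

```text
(307, 260) [-98.74436356 -76.22821121 172.25999298] 2.463220387616829
(307, 260) [-65.45704523 -85.38432258 181.90433094] 73.82171497412041
(312, 255) [-97.96922052 -90.14805521 183.89574712] 8.74302520784969
(312, 255) [-64.62213313 -98.60014742 192.04800338] 61.9065082443026
(293, 235) [-57.761466   -55.06346846 158.27599167] 63.240692880261705
(293, 235) [-21.10607878 -60.86700307 160.07404483] 9.763015188044006
```

View pics/t3.png

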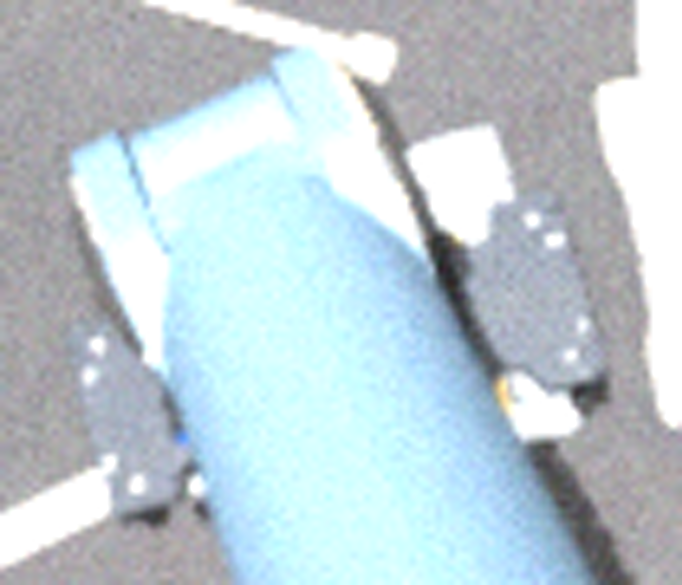

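View pics/side1.png

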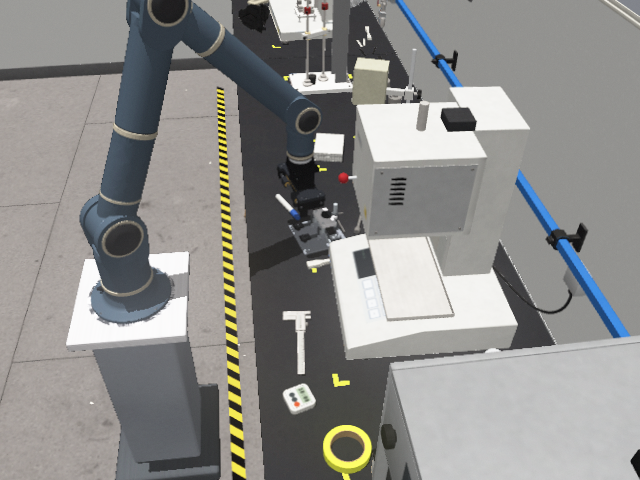

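Call:
drive_tool:
  deltas:
    - [-0.1,-0.1,1.0,0,0,0]
    - [-0.1,-0.1,2.0,0,0,0]
    - [-0.1,-0.1,2.8,0,0,0]
    - [-0.1,-0.1,2.8,0,0,0]
    - [-0.1,-0.1,2.8,0,0,0]

```text
clock: 2.4
ee_pos: [482.0, 182.2, 47.7]
eef_rot: [0.379, -3.118, 0.002]
force: [0.3, -0.2, 0.2]
opening: 43.1
```

```bash
python3 -c "
from h import *
plan((-66,0),90,z=27)
print(W2J(onz('top',(270,254.6),175)))
for p in [(-66,29,36),(-66,-29,36)]:
  print(p,(proj('side',J2W(Q,p))[0]-[280,195]+.5)*11)
im=optics.capture('side');cv2.imwrite('pics/side2.png',im);im=im[195:245,280:350];im=cv2.convertScaleAbs(im,alpha=2.4,beta=0)
cv2.imwrite('pics/s4.png',cv2.resize(im,None,fx=11,fy=11,interpolation=cv2.INTER_CUBIC))
"
```

```text
t 2.4 delta [0.117 0.004 2.067] [-0.07 -0.05  0.17] F [ 0.26 -0.19  0.24] open 43.15 q7 [-0.5   0.4   0.07  2.05 -0.04  0.69  1.41]
jig pose [-6.482e+01 -1.000e-02  4.767e+01] tooly in jig 90.17 tilt 0.09
toolaxes jig: x [-1.    -0.003  0.001] y [-0.003  1.    -0.001]
[-61.49488392   8.12547117 175.        ]
(-66, 29, 36) [185.28816373 297.01999454]
(-66, -29, 36) [259.39981694 426.27588396]
```

View pics/s4.png

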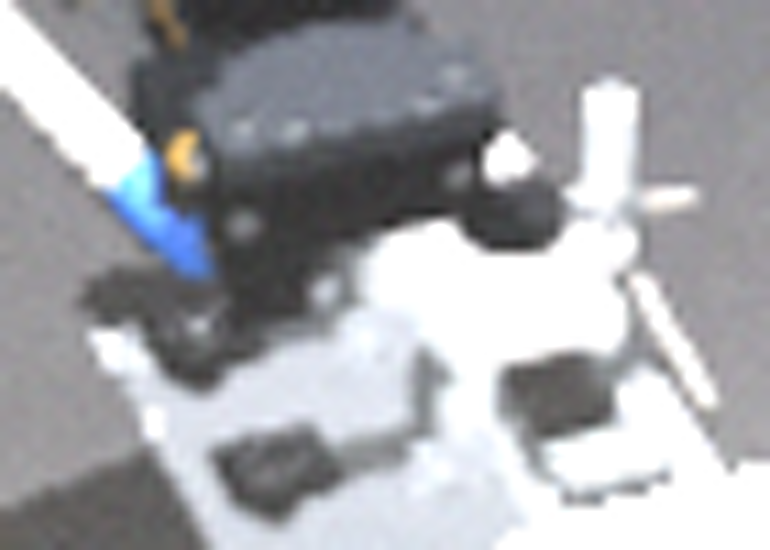

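Call:
drive_tool:
  deltas:
    - [0.1,0,0.5,0,0,0]
    - [0.1,0,0.9,0,0,0]
    - [0.1,0,0.9,0,0,0]

```text
clock: 2.75
ee_pos: [480.9, 181.9, 38.4]
eef_rot: [0.379, -3.118, 0.002]
force: [-1.4, -1.0, -0.1]
opening: 42.7
```

```bash
python3 -c "
from h import *
plan((-66,0),90,z=27)
im=optics.capture('side');cv2.imwrite('pics/side3.png',im);im=im[195:245,280:350];im=cv2.convertScaleAbs(im,alpha=2.0,beta=0)
cv2.imwrite('pics/s5.png',cv2.resize(im,None,fx=11,fy=11,interpolation=cv2.INTER_CUBIC))
im=optics.capture('top');cv2.imwrite('pics/top3.png',im);im=cv2.convertScaleAbs(im[200:290,220:325],alpha=2);cv2.imwrite('pics/t5.png',cv2.resize(im,None,fx=6.5,fy=6.5,interpolation=cv2.INTER_CUBIC))
"
```

```text
t 2.75 delta [-0.003  0.01   1.144] [-0.08 -0.07  0.16] F [-1.44 -0.98 -0.11] open 42.74 q7 [-0.5   0.42  0.07  2.06 -0.04  0.67  1.41]
jig pose [-66.02  -0.09  38.44] tooly in jig 90.16 tilt 0.1
toolaxes jig: x [-1.    -0.003  0.001] y [-0.003  1.    -0.001]
```

View pics/s5.png

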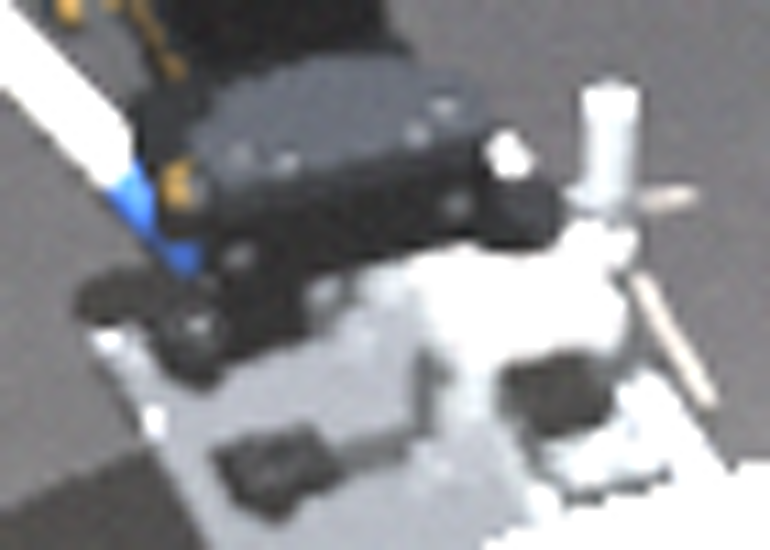

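View pics/t5.png

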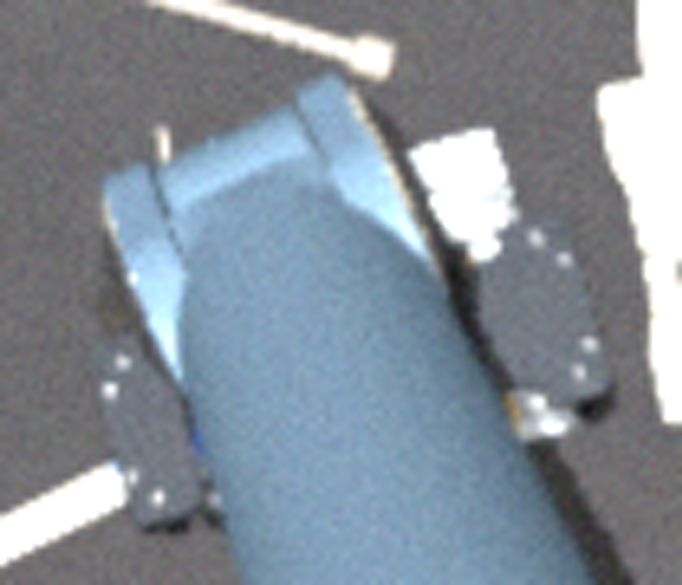

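```bash
python3 -c "
from h import *
S=lambda u,v:((u+.5)/11-.5+280,(v+.5)/11-.5+195)
T=lambda u,v:((u+.5)/6.5-.5+220,(v+.5)/6.5-.5+200)
for s,t in [((240,155),(580,370)),((288,162),(590,345)),((415,130),(565,258)),((442,105),(537,238))]:
  w,e=tri(S(*s),T(*t));print(W2J(w).round(1),round(e,1))
for t in [(122,362),(108,390),(130,478),(158,498)]:
  print(W2J(onz('top',T(*t),150)).round(1))
"
```

```text
[-92.  -82.9 173.2] 1.9
[-82.9 -89.4 173.1] 3.7
[-48.5 -89.4 174.1] 2.0
[-37.9 -81.2 173.2] 1.6
[-35.   87.1 150. ]
[-44.2  95.1 150. ]
[-80.1  95.3 150. ]
[-90.7  86.8 150. ]
```

Call:
drive_tool:
  deltas:
    - [0,0,0.3,0,0,0]
    - [0,0,0.5,0,0,0]
    - [0,0,0.7,0,0,0]
    - [0,0,0.7,0,0,0]

```text
clock: 3.25
ee_pos: [481.1, 182.0, 31.6]
eef_rot: [0.379, -3.118, 0.002]
force: [0.1, 0.3, -0.2]
opening: 42.9
```

```bash
python3 -c "
from h import *
plan((-66,0),90,z=27)
im=optics.capture('side');cv2.imwrite('pics/side4.png',im);im=im[195:245,280:350];im=cv2.convertScaleAbs(im,alpha=2.0,beta=0)
cv2.imwrite('pics/s6.png',cv2.resize(im,None,fx=11,fy=11,interpolation=cv2.INTER_CUBIC))
"
```

```text
t 3.25 delta [0.018 0.004 0.459] [-0.07 -0.05  0.17] F [ 0.15  0.32 -0.25] open 42.91 q7 [-0.5   0.43  0.07  2.07 -0.04  0.65  1.41]
jig pose [-6.581e+01 -3.000e-02  3.159e+01] tooly in jig 90.17 tilt 0.09
toolaxes jig: x [-1.    -0.003  0.001] y [-0.003  1.    -0.001]
```

View pics/s6.png

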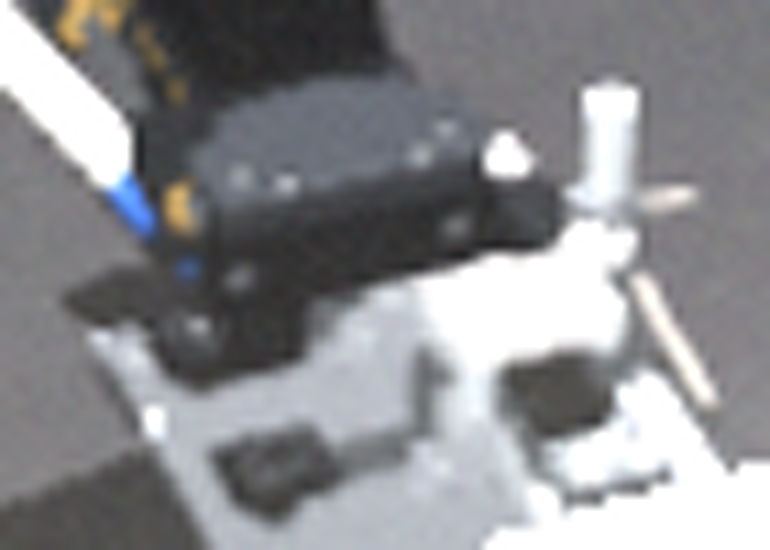

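Call:
drive_tool:
  deltas:
    - [0,0,0.3,0,0,0]
    - [0,0,0.6,0,0,0]
    - [0,0,0.6,0,0,0]

```text
clock: 3.6
ee_pos: [480.8, 181.9, 25.2]
eef_rot: [0.379, -3.117, 0.003]
force: [0.2, 0.1, 0.6]
opening: 43.0
```

Call:
drive_tool:
  deltas:
    - [0,0,0.3,0,0,0]
    - [0,0,0.6,0,0,0]
    - [0,0,0.6,0,0,0]

```text
clock: 3.9
ee_pos: [480.4, 181.7, 18.8]
eef_rot: [0.379, -3.116, 0.003]
force: [-0.6, 0.2, 0.1]
opening: 43.0
```

```bash
python3 -c "
from h import *
plan((-66,0),90,z=27)
im=optics.capture('side');cv2.imwrite('pics/side5.png',im);im=im[195:245,280:350];im=cv2.convertScaleAbs(im,alpha=2.0,beta=0)
cv2.imwrite('pics/s7.png',cv2.resize(im,None,fx=11,fy=11,interpolation=cv2.INTER_CUBIC))
"
```

```text
t 3.9 delta [-0.05   0.014 -0.823] [-0.09 -0.15  0.17] F [-0.58  0.18  0.11] open 42.99 q7 [-0.49  0.45  0.06  2.07 -0.05  0.62  1.41]
jig pose [-66.52  -0.16  18.77] tooly in jig 90.17 tilt 0.17
toolaxes jig: x [-1.    -0.003  0.003] y [-0.003  1.    -0.002]
```

View pics/s7.png

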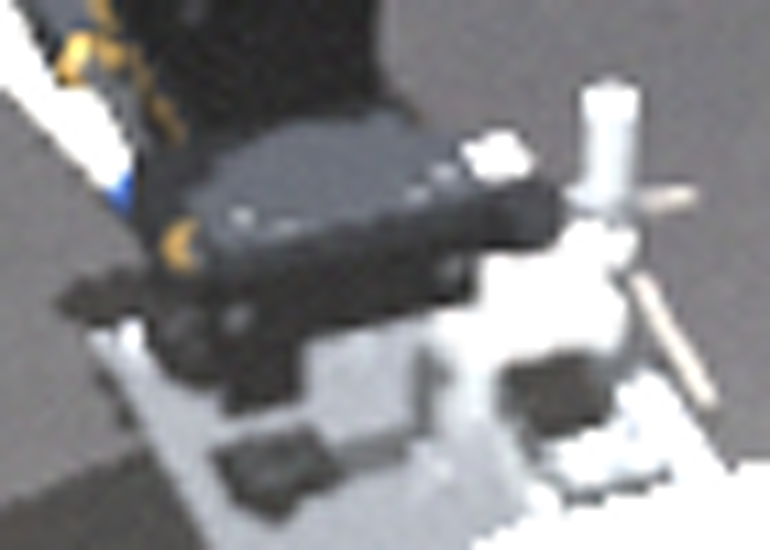

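Call:
drive_tool:
  deltas:
    - [0,0,0.3,0,0,0]
    - [0,0,0.6,0,0,0]
    - [0,0,0.8,0,0,0]
    - [0,0,0.8,0,0,0]

```text
clock: 4.35
ee_pos: [480.3, 181.6, 10.6]
eef_rot: [0.379, -3.116, 0.003]
force: [0.4, 0.8, 0.4]
opening: 43.0
```

```bash
python3 -c "
from h import *
plan((-66,0),90,z=0)
im=optics.capture('side');cv2.imwrite('pics/side6.png',im);im=im[195:245,280:350];im=cv2.convertScaleAbs(im,alpha=2.0,beta=0)
cv2.imwrite('pics/s8.png',cv2.resize(im,None,fx=11,fy=11,interpolation=cv2.INTER_CUBIC))
"
```

```text
t 4.35 delta [-0.065  0.021  1.058] [-0.1  -0.17  0.17] F [0.39 0.77 0.44] open 43.05 q7 [-0.49  0.46  0.06  2.08 -0.05  0.61  1.41]
jig pose [-66.61  -0.19  10.58] tooly in jig 90.17 tilt 0.19
toolaxes jig: x [-1.    -0.003  0.003] y [-0.003  1.    -0.002]
```

View pics/s8.png

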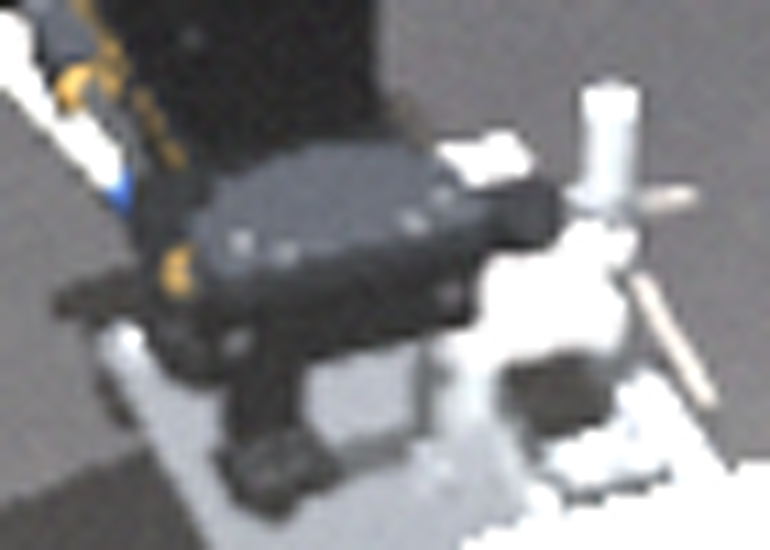

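Call:
drive_tool:
  deltas:
    - [-0.05,0,0.2,0,0,0]
    - [-0.05,0,0.4,0,0,0]
    - [-0.05,0,0.5,0,0,0]

```text
clock: 4.7
ee_pos: [480.8, 181.8, 5.5]
eef_rot: [0.379, -3.116, 0.003]
force: [0.4, 0.4, -0.2]
opening: 43.3
```

Call:
drive_tool:
  deltas:
    - [0,0,0.2,0,0,0]
    - [0,0,0.4,0,0,0]
    - [0,0,0.5,0,0,0]

```text
clock: 5.0
ee_pos: [480.7, 181.7, 0.3]
eef_rot: [0.379, -3.116, 0.003]
force: [-0.0, 0.2, -0.4]
opening: 42.9
```

Call:
drive_tool:
  deltas:
    - [0,0,0.2,0,0,0]
    - [0,0,0.4,0,0,0]
    - [0,0,0.4,0,0,0]

```text
clock: 5.3
ee_pos: [480.3, 181.6, -3.6]
eef_rot: [0.379, -3.115, 0.003]
force: [-1.9, -0.1, 4.9]
opening: 42.7
```

```bash
python3 -c "
from h import *
plan((-66,0),90,z=0)
im=optics.capture('side');cv2.imwrite('pics/side7.png',im);im=im[195:245,280:350];im=cv2.convertScaleAbs(im,alpha=2.4,beta=0)
cv2.imwrite('pics/s9.png',cv2.resize(im,None,fx=11,fy=11,interpolation=cv2.INTER_CUBIC))
"
```

```text
t 5.3 delta [-0.058  0.02  -0.365] [-0.1  -0.22  0.17] F [-1.94 -0.09  4.87] open 42.75 q7 [-0.49  0.49  0.06  2.08 -0.05  0.58  1.41]
jig pose [-66.6   -0.21  -3.65] tooly in jig 90.17 tilt 0.24
toolaxes jig: x [-1.    -0.003  0.004] y [-0.003  1.    -0.002]
```

View pics/s9.png

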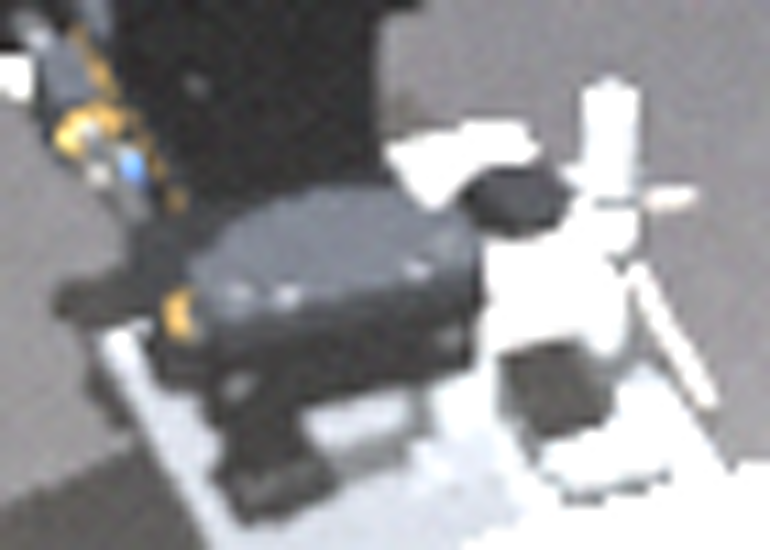

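Call:
drive_tool:
  deltas:
    - [0,0,0.3,0,0,0]
    - [0,0,0.6,0,0,0]
    - [0,0,0.6,0,0,0]
    - [0,0,0.6,0,0,0]

```text
clock: 5.75
ee_pos: [480.2, 181.6, -8.0]
eef_rot: [0.378, -3.115, 0.003]
force: [-6.3, -1.4, 17.9]
opening: 42.7
```

Call:
drive_tool:
  deltas:
    - [0,0,0.15,0,0,0]
    - [0,0,0.15,0,0,0]
    - [0,0,0.15,0,0,0]
    - [0,0,0.15,0,0,0]
    - [0,0,0.15,0,0,0]
    - [0,0,0.15,0,0,0]
    - [0,0,0.15,0,0,0]
    - [0,0,0.15,0,0,0]

```text
clock: 6.55
ee_pos: [480.1, 181.6, -8.0]
eef_rot: [0.378, -3.114, 0.003]
force: [-4.5, -1.7, 16.7]
opening: 42.9
```

```bash
cat > z.py <<'E'
import sys
from h import *
n,name=sys.argv[1:3];x0,y0,w,hh,f,al=map(float,sys.argv[3:9])
im=optics.capture(n);cv2.imwrite(f'pics/{name}_full.png',im);im=im[int(y0):int(y0+hh),int(x0):int(x0+w)]
cv2.imwrite(f'pics/{name}.png',cv2.resize(cv2.convertScaleAbs(im,alpha=al),None,fx=f,fy=f,interpolation=cv2.INTER_CUBIC))
E
python3 z.py side s10 280 185 70 60 10 1.3; python3 -c "
from h import *
plan((-66,0),90,z=0)"
```

```text
t 6.6 delta [-0.076  0.015 -0.8  ] [-0.07 -0.25  0.15] F [-5.61 -1.6  17.42] open 42.98 q7 [-0.49  0.49  0.06  2.08 -0.05  0.57  1.42]
jig pose [-66.79  -0.17  -7.99] tooly in jig 90.15 tilt 0.26
toolaxes jig: x [-1.    -0.003  0.004] y [-0.003  1.    -0.001]
```

View pics/s10.png

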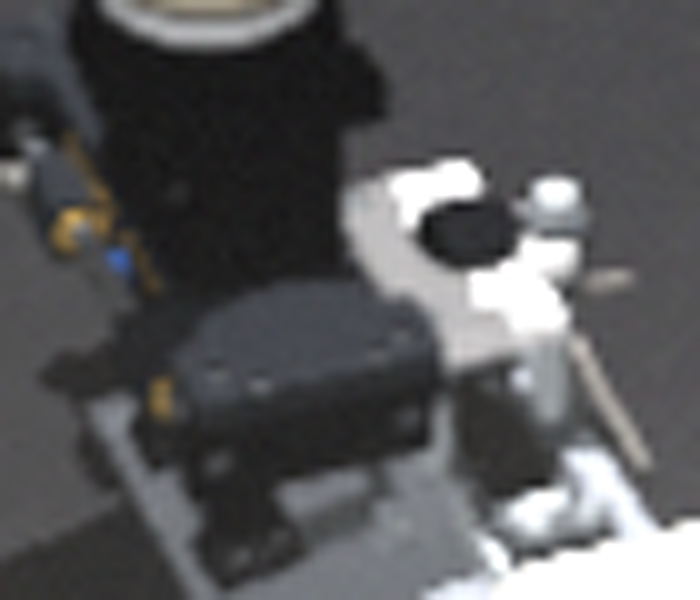

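Call:
drive_tool:
  deltas:
    - [0,0,0.15,0,0,0]
    - [0,0,0.15,0,0,0]
    - [0,0,0.15,0,0,0]
    - [0,0,0.15,0,0,0]
    - [0,0,0.15,0,0,0]
    - [0,0,0.15,0,0,0]
    - [0,0,0.15,0,0,0]
    - [0,0,0.15,0,0,0]

```text
clock: 7.4
ee_pos: [480.1, 181.6, -8.0]
eef_rot: [0.378, -3.115, 0.002]
force: [-4.6, -1.6, 17.1]
opening: 43.1
```

```bash
python3 z.py side s11 280 185 70 60 10 1.3; python3 -c "
from h import *
for z in(91,86,72): print(z,(proj('side',J2W(Q,(15,0,z)))[0]-[280,185]+.5)*10)"
```

```text
91 [460.36208365 223.14201836]
86 [459.9283196  236.59702702]
72 [458.72199564 274.01007257]
```

View pics/s11.png

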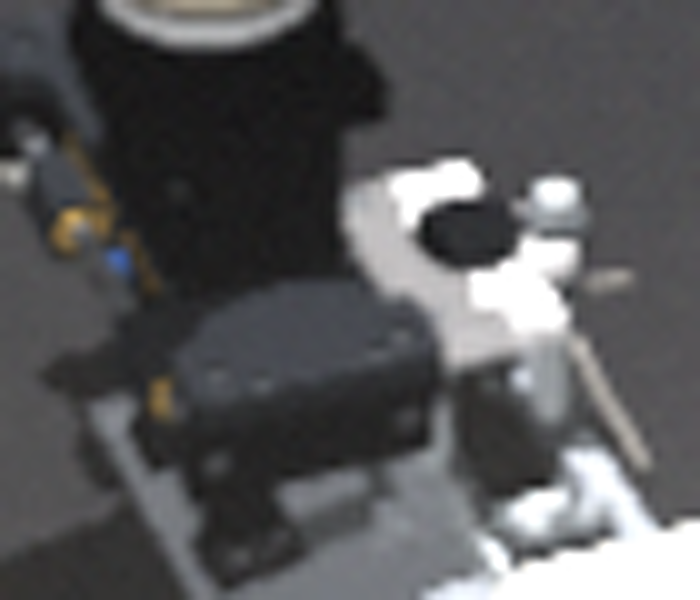

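Call:
drive_tool:
  deltas:
    - [0,0,-1,0,0,0]
    - [0,0,-2.5,0,0,0]
    - [0,0,-4.5,0,0,0]
    - [0,0,-7,0,0,0]
    - [0,0,-9,0,0,0]
    - [0,0,-10,0,0,0]
  grip: 4.3

```text
clock: 8.05
ee_pos: [481.6, 182.2, 93.8]
eef_rot: [0.378, -3.118, 0.001]
force: [0.2, -0.2, 0.2]
opening: 42.8
```

Run:
```python
from h import *
L=[("top",zt(343,415),(-84,60,6)),("top",zt(608,338),(-84,-80,6)),("top",zt(537,84),(56,-80,6)),("top",zt(273,155),(56,60,6)),
("top",zt(390,355),(-64,29,24)),("top",zt(500,322),(-64,-29,24)),("top",zt(392,172),(15,0,67)),
("side",zs(155,263),(-84,60,6)),("side",zs(262,450),(-84,-80,6)),("side",zs(217,268),(-64,29,24)),("side",zs(262,343),(-64,-29,24)),("side",zs(400,192),(15,0,67))]
def f(q):return np.concatenate([(proj(n,J2W(q,p))[0]-uv) for n,uv,p in L])
r=least_squares(f,Q,x_scale=[10,10,.1]);print(r.x,r.fun.reshape(-1,2).round(2))
plan((17,130),0,z=60)
```

```text
[5.45506352e+02 1.97809950e+02 2.45396989e-01] [[ 0.58 -0.34]
 [ 0.89 -0.79]
 [-0.07 -1.06]
 [ 0.45 -0.13]
 [ 0.15 -0.51]
 [ 0.47 -0.54]
 [ 0.53 -0.65]
 [-0.92 -0.56]
 [-1.12 -0.53]
 [-0.82 -1.31]
 [-0.9  -1.12]
 [-0.64 -0.96]]
t 8.05 delta [-8.257 12.976  3.36 ] [ 3.000e-02 -7.000e-02 -8.986e+01] F [ 0.23 -0.25  0.16] open 42.83 q7 [-0.5   0.33  0.07  2.02 -0.03  0.79  1.4 ]
jig pose [-6.522e+01  6.000e-02  9.375e+01] tooly in jig 90.14 tilt 0.07
toolaxes jig: x [-1.    -0.002  0.001] y [-0.002  1.    -0.   ]
```

Call:
drive_tool:
  deltas:
    - [-0.5,1.8,0,0,0,8.5]
    - [-1.5,4,0,0,0,17]
    - [-2.5,6.5,0,0,0,25.5]
    - [-4,9,0,0,0,34]
    - [-5.5,11,0,0,0,42.5]
    - [-7,12.5,0,0,0,51]
    - [-8,13.2,0,0,0,59.5]
    - [-8.2,13.3,0,0,0,68]
  grip: 0

```text
clock: 8.85
ee_pos: [529.7, 332.7, 92.7]
eef_rot: [-1.436, -2.794, 0.002]
force: [-0.2, 0.6, 0.5]
opening: 0.6
```

```bash
sed -i 's/^Q=.*/Q=np.array([545.3,197.7,0.242])/' h.py; python3 -c "
from h import *
plan((17,130),0,z=60)"; python3 z.py top t10 215 200 110 85 7 1.5;python3 z.py side s12 265 165 90 90 6.5 1.5
```

```text
t 8.85 delta [-0.438 -0.197  3.27 ] [-6.000e-02  2.000e-02  2.173e+01] F [-0.21  0.64  0.5 ] open 0.56 q7 [-0.86  0.51  0.32  1.77 -0.2   0.89  0.17]
jig pose [ 17.24 134.81  92.7 ] tooly in jig 21.73 tilt 0.06
toolaxes jig: x [-0.37   0.929 -0.   ] y [ 0.929  0.37  -0.001]
```

View pics/t10.png

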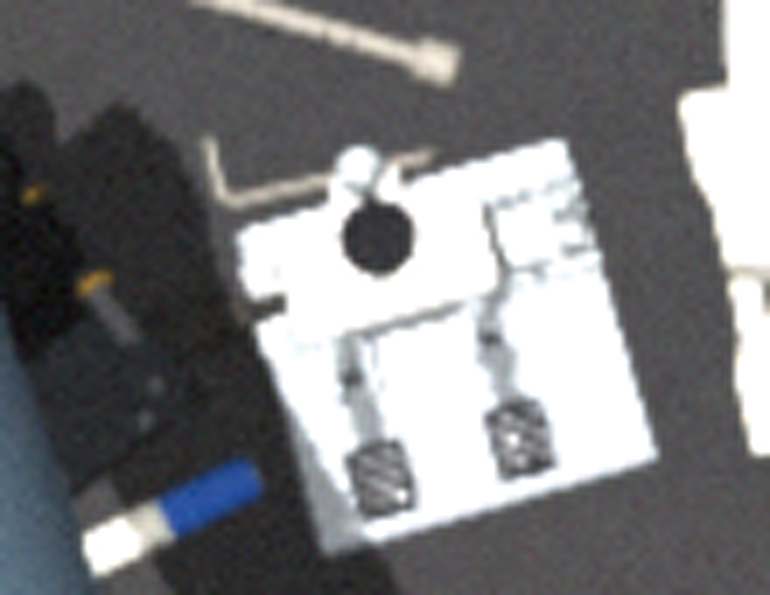

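View pics/s12.png

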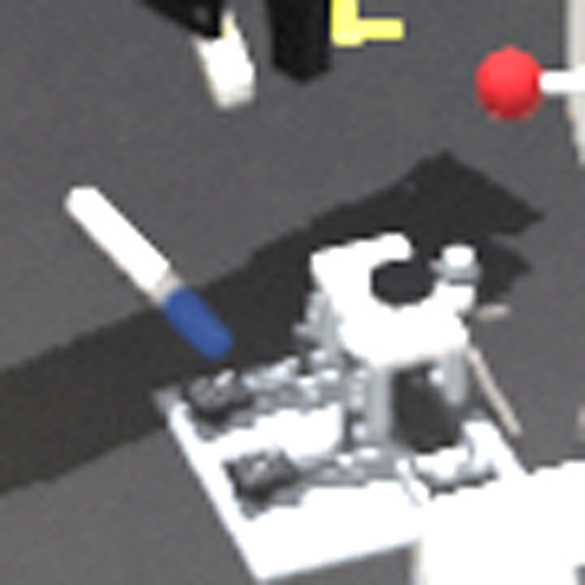

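```bash
python3 -c "
from h import *
for z in(118,82): print(((proj('side',J2W(Q,(17,134.8,z)))[0]-[265,165]+.5)*6.5))"
```

```text
[295.11373246  64.40807901]
[294.46017659 126.68185047]
```

Call:
drive_tool:
  deltas:
    - [-0.2,-0.1,1,0,0,8]
    - [-0.4,-0.2,3,0,0,16]
    - [-0.4,-0.2,5,0,0,21.7]
    - [-0.4,-0.2,6.5,0,0,21.7]
    - [-0.4,-0.2,7,0,0,21.7]
    - [-0.4,-0.2,7,0,0,21.7]

```text
clock: 9.55
ee_pos: [529.4, 326.4, 21.9]
eef_rot: [-1.927, -2.481, 0.006]
force: [-0.1, -0.4, 0.6]
opening: 0.4
```

```bash
python3 -c "
from h import *
plan((17,125),0,z=-11)"; python3 z.py top t11 215 200 110 85 7 2.5;python3 z.py side s13 275 165 70 60 10 2
```

```text
t 9.55 delta [-0.369  0.167  3.29 ] [-0.19  0.12  0.46] F [-0.09 -0.41  0.59] open 0.43 q7 [-0.89  0.6   0.38  1.83 -0.31  0.77 -0.1 ]
jig pose [ 15.41 128.75  21.9 ] tooly in jig 0.46 tilt 0.23
toolaxes jig: x [-0.008  1.    -0.002] y [ 1.     0.008 -0.003]
```

View pics/t11.png

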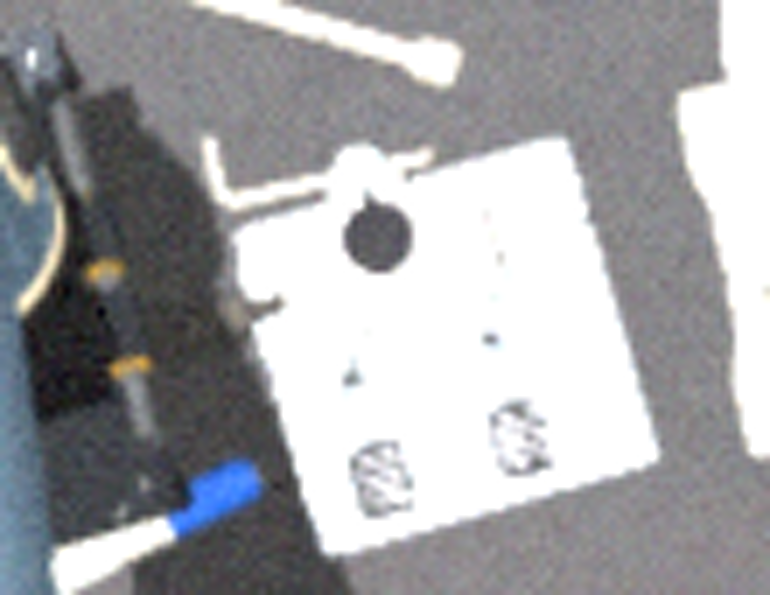

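View pics/s13.png

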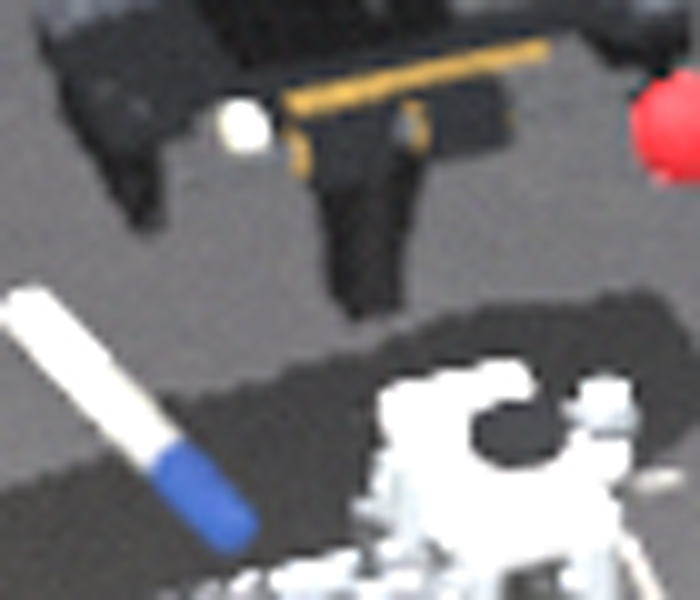

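```bash
python3 -c "
from h import *
for x in (-60,-70,-80):
 for y in (100,129,150):
  for z in(50,80,110):
   print((x,y,z),((proj('side',J2W(Q,(x,y,z)))[0]-[275,165]+.5)*10).round(0))"
```

```text
(-60, 100, 50) [158. 393.]
(-60, 100, 80) [157. 314.]
(-60, 100, 110) [156. 234.]
(-60, 129, 50) [127. 340.]
(-60, 129, 80) [125. 261.]
(-60, 129, 110) [124. 181.]
(-60, 150, 50) [104. 302.]
(-60, 150, 80) [103. 224.]
(-60, 150, 110) [101. 144.]
(-70, 100, 50) [127. 400.]
(-70, 100, 80) [126. 321.]
(-70, 100, 110) [124. 241.]
(-70, 129, 50) [ 96. 346.]
(-70, 129, 80) [ 94. 268.]
(-70, 129, 110) [ 92. 188.]
(-70, 150, 50) [ 74. 308.]
(-70, 150, 80) [ 72. 230.]
(-70, 150, 110) [ 70. 150.]
(-80, 100, 50) [ 96. 407.]
(-80, 100, 80) [ 94. 328.]
(-80, 100, 110) [ 92. 248.]
(-80, 129, 50) [ 65. 353.]
(-80, 129, 80) [ 63. 275.]
(-80, 129, 110) [ 61. 195.]
(-80, 150, 50) [ 44. 315.]
(-80, 150, 80) [ 41. 237.]
(-80, 150, 110) [ 39. 157.]
```

View pics/s13_full.png

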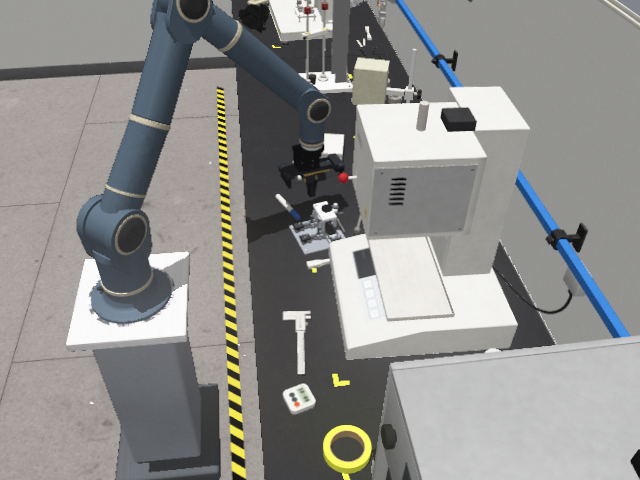

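Call:
drive_tool:
  deltas:
    - [-0.1,0.1,1,0,0,-0.2]
    - [-0.1,0.15,2,0,0,-0.4]
    - [-0.1,0.15,3,0,0,-0.4]
    - [-0.1,0.15,3.3,0,0,-0.4]
    - [-0.1,0.15,3.3,0,0,-0.4]

```text
clock: 10.15
ee_pos: [531.6, 326.0, -10.7]
eef_rot: [-1.92, -2.487, 0.005]
force: [-0.5, 0.5, -0.4]
opening: 0.2
```

```bash
python3 -c "
from h import *
plan((17,112),0,z=-11)
for p in[(17,118,14),(17,127,14),(17,102,28)]:print(((proj('side',J2W(Q,p))[0]-[275,175]+.5)*10).round(0))"; python3 z.py side s14 275 175 70 60 10 2.5
```

```text
t 10.15 delta [-1.582 -0.065  0.03 ] [-0.13  0.1   0.81] F [-0.54  0.53 -0.39] open 0.16 q7 [-0.87  0.65  0.36  1.84 -0.33  0.71 -0.08]
jig pose [ 17.43 127.83 -10.73] tooly in jig 0.81 tilt 0.17
toolaxes jig: x [-0.014  1.    -0.002] y [ 1.     0.014 -0.002]
[370. 300.]
[360. 284.]
[389. 293.]
```

View pics/s14.png

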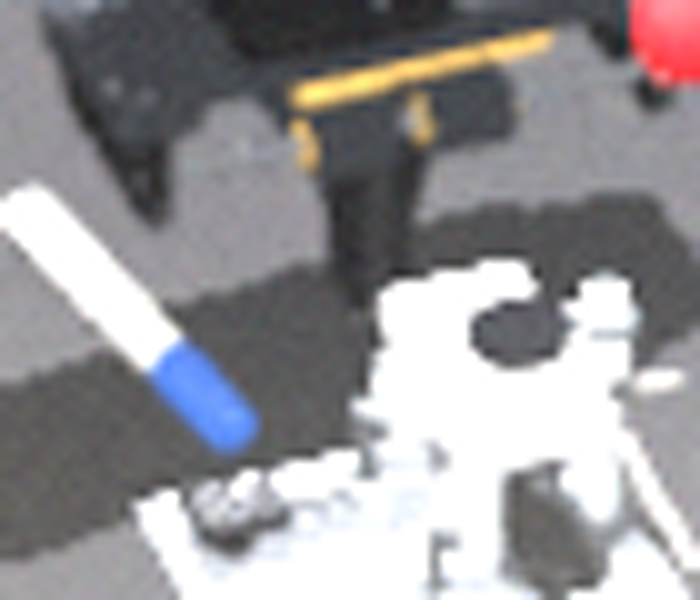

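Call:
drive_tool:
  deltas:
    - [-0.3,-0.05,0,0,0,0.8]
    - [-0.6,-0.05,0,0,0,0.8]
    - [-0.9,-0.05,0,0,0,0.8]
    - [-1.2,-0.05,0,0,0,0.8]
    - [-1.5,-0.05,0,0,0,0.8]
    - [-1.8,-0.05,0,0,0,0.8]
    - [-1.8,-0.05,0,0,0,0.8]

```text
clock: 10.9
ee_pos: [536.3, 307.9, -10.1]
eef_rot: [1.938, 2.472, -0.003]
force: [0.0, 0.1, -0.3]
opening: -0.1
```

```bash
python3 -c "
from h import *
plan((17,95),0,z=-11)"; python3 z.py top t12 215 200 110 85 7 2.5
```

```text
t 10.9 delta [-1.414 -0.069  0.097] [-0.07  0.1  -0.04] F [ 0.    0.11 -0.34] open -0.05 q7 [-0.85  0.64  0.36  1.85 -0.33  0.71 -0.06]
jig pose [ 17.7  109.14 -10.06] tooly in jig -0.04 tilt 0.12
toolaxes jig: x [ 0.001  1.    -0.002] y [ 1.    -0.001 -0.001]
```

View pics/t12.png

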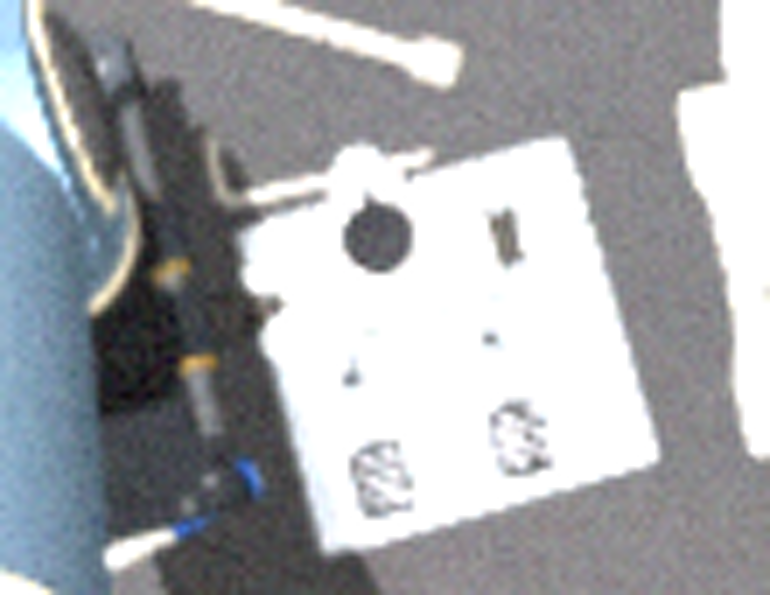

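Call:
drive_tool:
  deltas:
    - [-0.3,-0.05,0,0,0,0]
    - [-0.6,-0.05,0,0,0,0]
    - [-0.8,-0.05,0,0,0,0]
    - [-1.0,-0.05,0,0,0,0]
    - [-1.2,-0.05,0,0,0,0]
    - [-1.2,-0.05,0,0,0,0]

```text
clock: 11.55
ee_pos: [538.7, 296.3, -10.1]
eef_rot: [1.938, 2.472, -0.003]
force: [0.6, -0.0, -0.0]
opening: 0.8
```

```bash
python3 -c "
from h import *
plan((17,95),0,z=-11)"; python3 z.py top t13 215 200 110 85 7 1.6;python3 z.py side s15 275 175 70 60 10 2
```

```text
t 11.55 delta [-0.231 -0.018  0.095] [-0.08  0.09 -0.04] F [ 0.63 -0.02 -0.02] open 0.84 q7 [-0.83  0.64  0.36  1.86 -0.33  0.7  -0.04]
jig pose [ 17.18  97.31 -10.05] tooly in jig -0.04 tilt 0.12
toolaxes jig: x [ 0.001  1.    -0.001] y [ 1.    -0.001 -0.001]
```

View pics/t13.png

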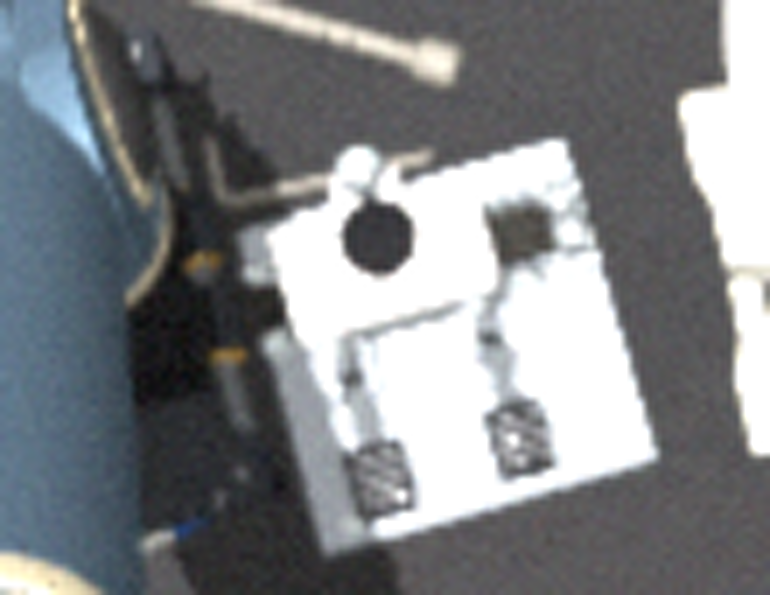

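View pics/s15.png

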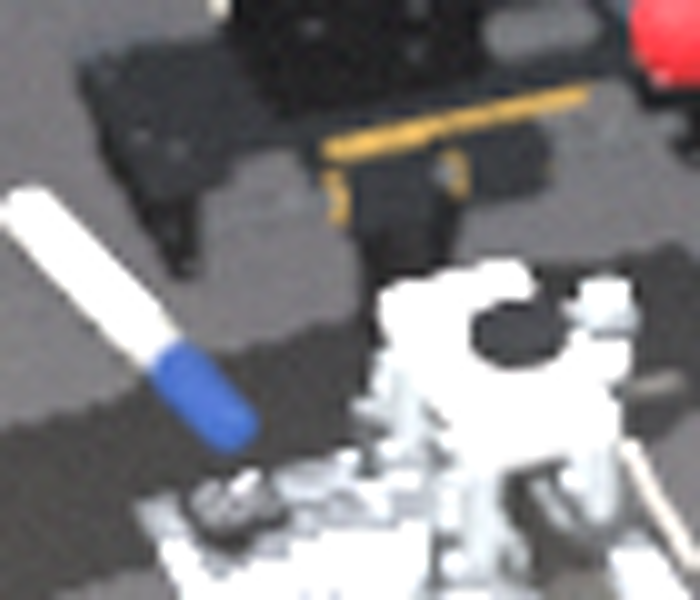

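Call:
drive_tool:
  deltas:
    - [-0.15,0,0,0,0,0]
    - [-0.3,0,0,0,0,0]
    - [-0.3,0,0,0,0,0]

```text
clock: 11.95
ee_pos: [538.7, 296.1, -9.9]
eef_rot: [-1.935, -2.473, -0.0]
force: [-0.2, 5.0, -0.2]
opening: 0.1
```

```bash
python3 -c "
from h import *
plan((17,95),0,z=-11)
for p in[(17,-65,28),(27,-65,28),(7,-65,28),(17,-60,28)]:print(((proj('top',J2W(Q,p))[0]-[215,200]+.5)*7).round(0))"; python3 z.py top t14 270 210 40 40 15 1.6
```

```text
t 11.95 delta [-0.211 -0.017  0.108] [-0.06 -0.08  0.06] F [-0.2   4.98 -0.18] open 0.12 q7 [-0.83  0.64  0.36  1.86 -0.33  0.7  -0.04]
jig pose [17.17 97.11 -9.92] tooly in jig 0.06 tilt 0.1
toolaxes jig: x [-0.001  1.     0.001] y [ 1.     0.001 -0.001]
[555. 219.]
[548. 196.]
[561. 242.]
[543. 223.]
```

View pics/t14.png

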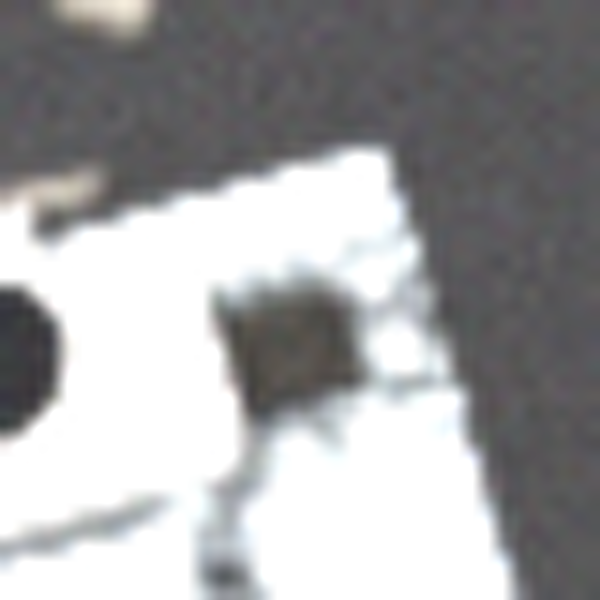

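Call:
drive_tool:
  deltas:
    - [-0.3,0,0,0,0,0]
    - [-0.5,0,0,0,0,0]
    - [-0.5,0,0,0,0,0]
    - [-0.5,0,0,0,0,0]

```text
clock: 12.4
ee_pos: [538.7, 296.1, -9.6]
eef_rot: [-1.929, -2.473, -0.006]
force: [-2.3, 8.2, -0.4]
opening: 0.6
```

Call:
drive_tool:
  deltas:
    - [0.5,0,0,0,0,0]
    - [1.5,0,0,0,0,0]
    - [3,0,0,0,0,0]
    - [3.2,0,-3,0,0,0]
    - [3.2,0,-6.5,0,0,0]
    - [3.2,0,-10,0,0,0]
    - [3.2,0,-12,0,0,0]
    - [3.2,0,-12,0,0,0]

```text
clock: 13.2
ee_pos: [533.2, 328.0, 113.9]
eef_rot: [-1.93, -2.475, -0.016]
force: [0.5, -0.4, -0.5]
opening: 0.6
```

```bash
python3 -c "
from h import *
plan((15,0),0,z=90)"; python3 z.py top t15 215 200 110 85 7 1.6
```

```text
t 13.2 delta [-12.958  -0.514   2.276] [ 0.33 -0.51  0.25] F [ 0.55 -0.45 -0.49] open 0.62 q7 [-0.93  0.49  0.43  1.77 -0.25  0.93 -0.14]
jig pose [ 19.45 129.39 113.95] tooly in jig 0.24 tilt 0.61
toolaxes jig: x [-0.004  1.     0.009] y [1.    0.004 0.006]
```

View pics/t15.png

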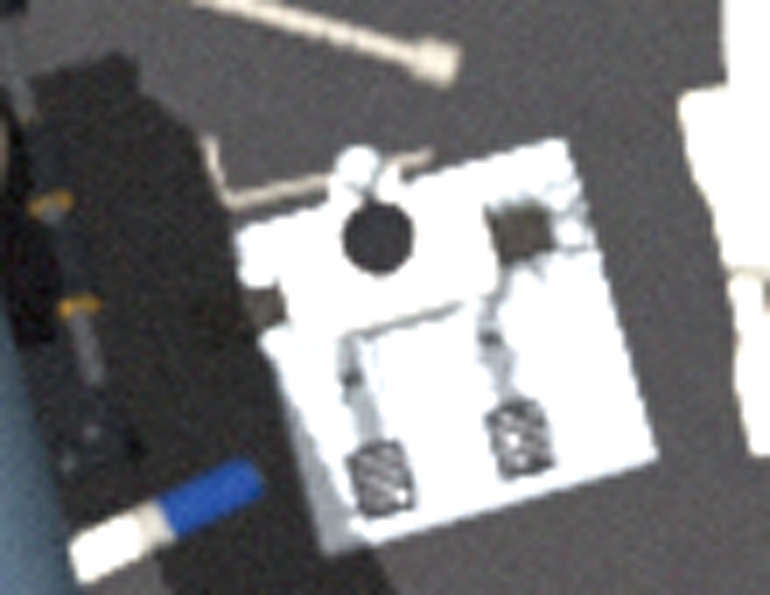

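Call:
drive_tool:
  deltas:
    - [-2,0,0,0,0,0]
    - [-5,-0.1,0.5,0,-0.2,0.2]
    - [-8,-0.3,1,0.2,-0.4,0.2]
    - [-11,-0.4,1,0.3,-0.5,0.2]
    - [-12.5,-0.5,1,0.3,-0.5,0.2]
    - [-12.9,-0.5,1,0.3,-0.5,0.2]
    - [-12.9,-0.5,1,0.3,-0.5,0.2]

```text
clock: 13.95
ee_pos: [558.1, 201.6, 100.2]
eef_rot: [-1.935, -2.473, 0.006]
force: [-0.7, 0.1, 1.3]
opening: 0.7
```

```bash
python3 -c "
from h import *
plan((15,0),0,z=70)
print('cap',W2J(onz('top',(268.6,233.6),91)))
for p in[(15,0,120),(15,0,91)]:print(((proj('side',J2W(Q,p))[0]-[290,170]+.5)*10).round(0))"; python3 z.py side s16 290 170 70 60 10 2
```

```text
t 13.95 delta [-0.076  0.179  3.022] [-0.23  0.04  0.06] F [-0.67  0.12  1.25] open 0.69 q7 [-0.75  0.47  0.45  1.85 -0.25  0.89  0.06]
jig pose [ 13.32   0.77 100.23] tooly in jig 0.06 tilt 0.23
toolaxes jig: x [-0.001  1.    -0.001] y [ 1.     0.001 -0.004]
cap [12.96681016  2.0875679  91.        ]
[364. 294.]
[361. 373.]
```

View pics/s16.png

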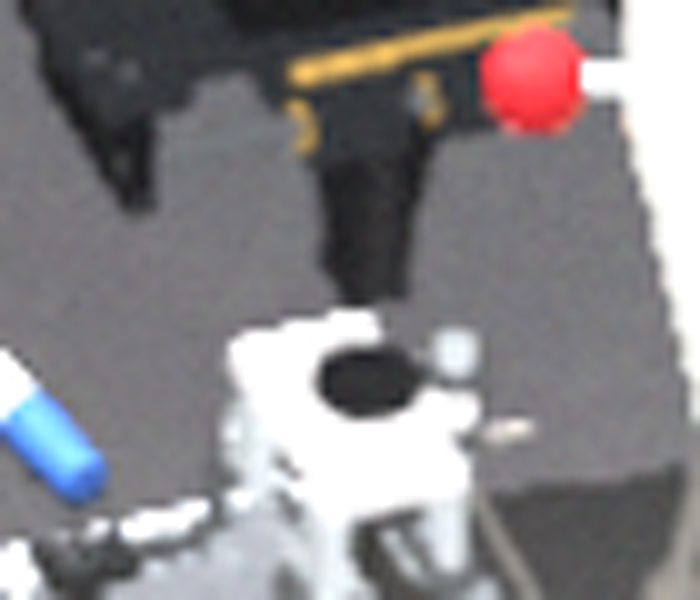

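```bash
python3 -c "
from h import *
w,e=tri((343,177.5),(385.5,198));print(w,W2J(w),e)"
```

```text
[550.76964879 -73.21880783 386.36191819] [ -59.61402382 -264.33517673  386.36191819] 3.201237766839613
```

Call:
drive_tool:
  deltas:
    - [0,0.1,1,0,0,0]
    - [0,0.1,2,0,0,0]
    - [0,0.1,2.8,0,0,0]
    - [0,0.1,3.2,0,0,0]
    - [0,0.1,3.4,0,0,0]
    - [0,0.1,3.5,0,0,0]

```text
clock: 14.6
ee_pos: [557.8, 203.2, 66.2]
eef_rot: [-1.931, -2.472, 0.007]
force: [-5.7, -0.1, 13.5]
opening: 0.5
```

Call:
drive_tool:
  deltas:
    - [0,0,0.4,0,0,0]
    - [0,0,0.8,0,0,0]
    - [0,0,1.2,0,0,0]
    - [0,0,1.6,0,0,0]
    - [0,0,2.0,0,0,0]
    - [0,0,2.3,0,0,0]
    - [0,0,2.3,0,0,0]

```text
clock: 15.3
ee_pos: [558.6, 203.4, 45.4]
eef_rot: [-1.931, -2.472, 0.003]
force: [-3.3, -0.9, 13.6]
opening: 0.4
```

```bash
python3 -c "
from h import *
plan((15,0),0,z=41)"; python3 z.py side s17 290 170 70 60 10 1.5
```

```text
t 15.3 delta [-0.24   0.07   0.436] [-0.25 -0.13  0.14] F [-3.33 -0.89 13.61] open 0.37 q7 [-0.72  0.54  0.41  1.88 -0.3   0.78  0.09]
jig pose [14.32  2.39 45.37] tooly in jig 0.14 tilt 0.28
toolaxes jig: x [-0.002  1.     0.002] y [ 1.     0.002 -0.004]
```

View pics/s17.png

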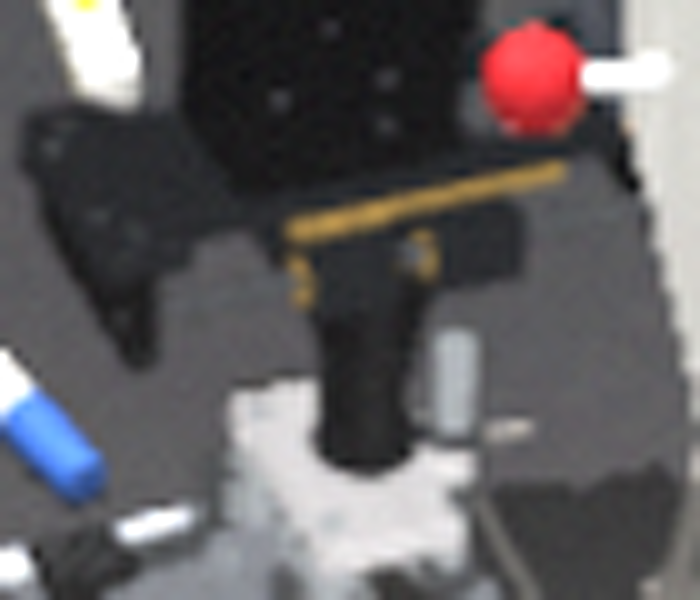

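Call:
drive_tool:
  deltas:
    - [0,0,0.3,0,0,0]
    - [0,0,0.6,0,0,0]
    - [0,0,0.8,0,0,0]
    - [0,0,0.8,0,0,0]
    - [0,0,0.8,0,0,0]

```text
clock: 15.85
ee_pos: [558.9, 203.6, 41.6]
eef_rot: [-1.931, -2.47, 0.001]
force: [-9.6, -3.2, 29.2]
opening: 0.3
```

Call:
drive_tool:
  deltas:
    - [0,0,-0.5,0,0,0]
    - [0,0,-2,0,0,0]
    - [0,0,-4.5,0,0,0]
    - [0,0,-8,0,0,0]
    - [0,0,-11,0,0,0]
    - [0,0,-12,0,0,0]
    - [4,0,-12,0,0,0]
    - [8,0,-12,0,0,0]

```text
clock: 16.65
ee_pos: [540.5, 280.3, 162.3]
eef_rot: [-1.936, -2.467, 0.0]
force: [0.7, 0.4, -0.2]
opening: 0.6
```

Call:
drive_tool:
  deltas:
    - [4,0,0,0,0,0]
    - [8,0,0,0,0,0]
    - [12,0,0,0,0,0]
    - [12,0,0,0,0,0]
    - [12,0,0,0,0,0]

```text
clock: 17.15
ee_pos: [510.8, 397.7, 161.7]
eef_rot: [-1.932, -2.47, 0.003]
force: [0.4, -0.3, -0.8]
opening: 0.4
```

```bash
python3 -c "
from h import *
plan((15,0),0,z=41)
for z in(91,72,67): print(((proj('side',J2W(Q,(15,0,z)))[0]-[285,180]+.5)*10).round(0))"; python3 z.py side s18 285 180 70 60 10 1.5; python3 z.py top t18 215 200 110 85 7 1.6
```

```text
t 17.15 delta [-20.284   0.101  12.001] [-0.3  -0.19  0.06] F [ 0.45 -0.34 -0.77] open 0.39 q7 [-1.02  0.48  0.42  1.66 -0.22  1.05 -0.29]
jig pose [ 14.42 202.43 161.69] tooly in jig 0.06 tilt 0.36
toolaxes jig: x [-0.001  1.     0.003] y [ 1.     0.001 -0.005]
[411. 273.]
[410. 324.]
[409. 337.]
```

View pics/s18.png

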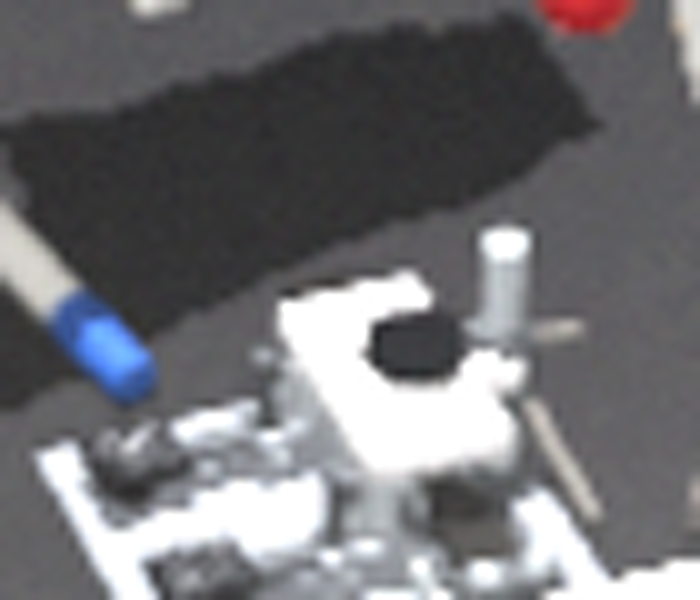

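View pics/t18.png

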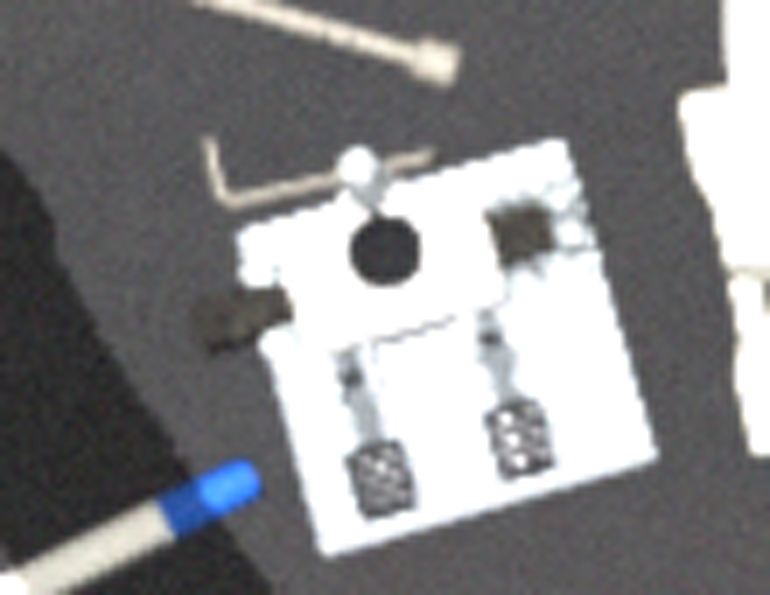

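```bash
python3 -c "
from cell import robot
print(robot.finish_job(), robot.sense()['clock'])"
```

```text
the job is handed in; nothing more can be done
the job is handed in; nothing more can be done
```

I pressed both release keys together until the crosshead stopped rising. I then pushed the bar against the end stop with closed fingers, pressed the crosshead back down and handed the job in at about 17 s. No verdict is reported.

What my last checks showed:
- **Bar:** when pushed, it stopped dead and the force rose to about 8 N. In the top picture its right end meets the stop, and it was still there after I clamped it.
- **Crosshead:** I pressed it down about 25 mm, with up to 29 N on the tool. After I let go, its cap sat at the same pixel as in the clamped picture at the start, so I read it as held at the 0.024 tooth. I could not measure the force of the foot on the bar.
- **Keys and the rest of the bench:** both keys look up again. The marker and hex key were in the last close-ups and look unmoved. I did not recheck the white spare bar, calliper, timer or level, but the arm did not work near them. The arm is clear of the clamp and touches nothing.

Two readings disagreed with what I expected:
- **Height:** the reported TCP height was about 36 mm lower than the real fingertips, judging by contact with the pads, contact with the cap and the side camera. I worked from those instead of the number.
- **Stop position:** the bar stopped about 2.6 mm before the spot I had calculated. I took that as calibration error, because the force and the picture both showed it against the stop.

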